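# Draw the flat-handled plug gauge partway and hold it for inspection

## Task

Grip the flat-handled plug gauge in the leaning steel block lightly (no more than about 50 N per finger) and draw it gently, straight along its bore, about 40 mm out, so that the groove round its shank stands just clear of the block's face while its foot stays well inside the bore. Finish while holding it still there, in line with the bore and hardly pressing on its side; do not pull it right out, and leave the round-handled gauges and everything else on the bench alone.

Things in the scene. Friction and masses are not known exactly. Their poses are not given: they have to be found in the camera images.
- block: Steel block, 80 x 240 x 75 mm, fixed on a green base plate (130 x 270 x 12 mm). It leans 0.26 rad (15 degrees) towards its own front, the robot's side, give or take a yaw of 0.35 rad. Origin: centre of its underside, 34 mm above the bench. Its axes lean with it: z along the bores, out of its upper face (z = 75 mm); y along the row of bores; x towards its upper, far edge.
- bore_mouth (a point): Mouth of the middle bore, on the block's upper face; axes as the block's. Three blind bores, 19 mm in diameter and 62 mm deep, lie 75 mm apart along y (the others at y = -75 and +75 mm from here). Each holds a plug gauge with an 18 mm shank: 1 mm of play. Gauges slide freely and sink back if let go.
- flat_gauge_mid (a point): The gauge to draw, alone in having a flat handle: 12 mm thick along its x, 24 mm wide along its y, 48 mm high. In any of the three bores, turned up to 0.35 rad about its axis from the block's x. Point: middle of the handle, on the axis; while seated 30 mm above the block's face (105 mm above its underside), 90 mm above the gauge's foot. z points along it, out of the bore.
- flat_gauge: The same gauge (0.18 to 0.35 kg); origin at the centre of its foot, axes as flat_gauge_mid. Like the others it has a bright steel shank 60 mm long with a turned groove 28 to 34 mm above the foot, and a dark collar (26 mm diameter, 6 mm high) above the shank that rests on the block's face; the handle stands on the collar.
- round_gauge_a_mid (a point): One of two gauges with a round handle (21 mm diameter), in another bore; to be left alone. Point on its axis, 30 mm above the block's face, 24 mm below its top.
- round_gauge_b_mid (a point): The other gauge with a round handle; otherwise the same.
- bush_a: Bystander: steel bush, 52 mm across, 30 mm high; origin under its centre.
- bush_b: Bystander: brass bush, 40 mm across, 22 mm high; origin under its centre.
- spanner: Bystander: spanner lying on the bench beyond the block.
- mallet: Bystander: hammer lying on the bench to the robot's right.
- oil: Bystander: oil bottle, 60 mm across, 150 mm high, to the robot's left; origin under its centre.
- pot: Bystander: steel cup, 80 mm across, 80 mm high, beyond the block to the right; origin under its centre.
Things that resemble listed ones, but are neither listed nor needed, are in the scene too. What is shaped like the flat_gauge but orange or pink is not meant.

How it is judged:
At the end, for the whole second after the job is handed in: The robot's fingers hold the flat gauge still, drawn 32 to 48 mm out of its bore (handle middle 137 to 153 mm above the block's underside along the bore), within 0.05 rad of the bore's axis, pressing on the block with less than 12 N (z of flat_gauge_mid in the frame of block between 0.137 and 0.153 m and angle between the z axis of flat_gauge and the z axis of block, either way round below 0.05 rad and contact force between the fingers and flat_gauge above 2 N and contact force between flat_gauge and block below 12 N and linear speed of flat_gauge below 0.01 m/s); the arm keeps its last pose, push and grip.
It fails at once if the flat gauge is drawn out too far (more than 54 mm) (z of flat_gauge_mid in the frame of block above 0.159 m).
It fails at once if the flat gauge is squeezed hard (over 65 N per finger) (contact force between the fingers and flat_gauge above 130 N).
It fails at once if the flat gauge is jammed or pried against its bore (over 80 N) (contact force between flat_gauge and block above 80 N).
It fails at once if a round-handled gauge is moved (distance of any of round_gauge_a_mid, round_gauge_b_mid from where it was at the start of the episode above 0.006 m).
It fails at once if something else on the bench is disturbed (distance of any of bush_a, bush_b, spanner, mallet, oil, pot from where it was at the start of the episode above 0.02 m).
It also fails if it takes over 32 s, if anything falls off the work surface, if the arm or the gripper's body presses on something with over 40 N, if the wrist force passes 120 N, or if a joint passes its speed limit or range.

## Robot

A 6-joint arm with a two-finger parallel gripper is mounted at the origin on the work surface. World frame = base frame: x ahead of the robot, y to its left, z up, the work surface at z = 0. Lengths are in m, angles in rad, forces in N, time in s.
With the tool pointing down it reaches from about 0.4 to 0.825 m from the base axis. Payload 7 kg.
Tool frame: the origin (TCP) lies midway between the tips of the shut fingers; the grasp point (between the pads) lies 19 mm behind it; z points along the fingers, y is the line along which they close (so a half turn about z gives the same grasp; the last joint's range is limited). The gripper opens to 88 mm and grips with 3 to 60 N. Pads are 19 mm wide; open, the fingers measure 130 mm over their backs; the gripper's body (78 mm by 193 mm) begins 47 mm behind the grasp point.
Start: joints at [-0.863, 0.359, 0.012, 0, -1.224, -0.288], TCP at [0.275, -0.616, 0.195] pointing down, gripper open.
Joint ranges: [-3.07, 3.07], [-1.43, 2.12], [-1.02, 1.25], [-3.03, 1.67], [-3.05, -0], [-3.03, 3.03]. Speed limits (rad/s): [2.39, 2.39, 3.01, 3.14, 3.14, 3.14].

## Interface

Orientations are given as [roll, pitch, yaw] about the fixed x, y, z axes, in that order (R = Rz(yaw) Ry(pitch) Rx(roll)).
In Python, from station import telemetry, eyes, ticket, recognise, trace gives the robot as it stands. The module is installed in compiled form; this text tells all that it offers.
- The arm moves only by the tool servo_tool, never from a script. Its argument "series" is a list that holds one entry, the list of rows, each a list of 4 numbers: the shift along the tool's x, y, z in mm, then the turn about the tool's z in rad. In form: [[[x, y, z, roll], ...]]. A call has exactly 10 rows; each row shifts and turns the commanded pose from where the row before left it, along the tool's axes as they then stand; what a row does not reach is not made up. A row lasts 1/12 s, in which the tool goes at most 41.7 mm and 7.16 degrees, less where a joint would pass 70% of its speed; a pose out of reach is approached as far as the arm can. A call is refused whole if a number of a shift passes 41.7 or a number of a turn 0.125, either way. A call with a gripper value outside its range is refused whole. "claw" is the gripper's target within -1 to 1 (shut at 1, half-way at 0, fully open at -1), set as the call begins (left out, the last holds). The fingers move at their own pace and stop on an object; "grip_force" is the grip in N (left out, the last holds). Time passes only in rows, so rows that do not move let the fingers close, or fill a call up. It gives the time, the measured TCP pose, the force, the opening and the grip force at its end, in the units of the state.
- telemetry.get_state(): the state, without advancing time (a new reading comes with each control period).
- eyes.grab_frame(name): name is "scene" or "top" or "wrist"; returns the picture (384x512x3 uint8, red, green, blue); there is no depth.
- eyes.calibration(name): a dict with "mtx" (3x3 intrinsics, pixels), "rvec" (rotation vector, rad) and "tvec" (3), from world to camera coordinates, as OpenCV has them. Camera axes: x right, y down, z forward; pixel columns grow to the right and rows downward; lengths in m; the calibration is good to about 2 mm. A picture is of the moment at which its call begins: read the wrist's pose just before it. calibration takes no time and is no camera call; for the wrist camera it gives the pose at the moment of the call.
- ticket.job_done(): hands the job in; it is judged then, once.
Trained networks look in the newest picture that a camera, given by its name, has taken for a name from the list of things; names that differ only in an ending like _2 or _b are one class to them, and where a whole thing is asked for, a point or a joint stands for the part that bears it (a point fixed in the world has none). Each returns a list of dicts, best first, with "conf" (0 to 1); they miss things now and then, are a little off and sometimes report something else, mostly with a low value. They report only what shows in the picture. A call takes as long as a camera call. They do not tell look-alikes from the thing itself.
- recognise(camera, name): "position" ([x, y, z] in m, in world coordinates, good to about 4 mm: the middle of the surface that is visible of it).
- trace(camera, name): "mask" (384x512 bool, what is visible of it).
The state is a dict: "t": time; "q": joint angles; "qd": joint speeds; "joint_efforts": joint torques, N m; "eef_pos": TCP position; "ee_rot": TCP orientation; "force": force on the tool from outside, world axes, zero at the start; "moment": the same for the moment, N m; "width": finger opening in m; "gripper_force": force on a finger pad.
Only numpy, scipy, OpenCV 4.12 (cv2) and the standard library are available. Lean on these libraries where they do the work, as an engineer would, in place of code of your own. Each camera call takes 0.05 s, during which the arm holds its last target. There are 200 camera calls.

## Working session

There is one attempt and no reset: what is moved stays moved. The work goes in short steps, Python scripts to look and compute and a tool call to move; the robot and the scene stay as the last step left them, time stands still between calls to the robot, and variables do not carry over. Pictures are saved under pics/ and viewed, at most 10 in all, crops included, and the job is handed in when it is done.

Besides the shell and the picture viewer there is one more tool, called after "Call:" as name(argument=value, ...), one argument or row to a line, values as JSON. servo_tool: Moves the arm, as the interface text tells. Its arguments: {"type":"object","properties":{"series":{"type":"array"},"claw":{"type":"number"},"grip_force":{"type":"number"}},"required":["series"]}

```bash
mkdir -p pics; python3 - <<'E'
from station import telemetry, eyes, ticket, recognise, trace
import cv2, numpy as np
s=telemetry.get_state();print({k:np.round(v,3).tolist() for k,v in s.items()})
ims=[]
for c in ("scene","top"):
    im=eyes.grab_frame(c);ims.append(im)
    for n in ("flat_gauge_mid","flat_gauge","round_gauge_a_mid","bore_mouth","block"):
        print(c,n,[(np.round(d["position"],3).tolist(),round(d["conf"],2)) for d in recognise(c,n)])
    cv2.imwrite(f"pics/{c}0.png",im[:,:,::-1])
E
```

```text
{'t': 0.0, 'q': [-0.863, 0.359, 0.011, -0.0, -1.224, -0.288], 'qd': [-0.002, 0.0, -0.0, 0.001, 0.001, -0.0], 'joint_efforts': [0.0, -58.272, 29.304, 6.997, 0.007, -0.0], 'eef_pos': [0.275, -0.616, 0.195], 'ee_rot': [3.14, -0.0, -2.722], 'force': [-0.145, 0.142, -0.005], 'moment': [0.02, 0.004, -0.065], 'gripper_force': 0.0, 'width': 0.087}
scene flat_gauge_mid [([0.428, -0.199, 0.019], 0.75), ([0.477, -0.029, 0.134], 0.74), ([0.706, -0.032, 0.021], 0.74)]
scene flat_gauge [([0.428, -0.198, 0.018], 0.67), ([0.479, -0.027, 0.138], 0.65), ([0.703, -0.039, 0.023], 0.54)]
scene round_gauge_a_mid [([0.534, 0.012, 0.061], 0.64), ([0.498, 0.124, 0.136], 0.48), ([0.478, -0.028, 0.138], 0.19)]
scene bore_mouth [([0.536, 0.012, 0.066], 0.91)]
scene block [([0.535, 0.015, 0.062], 0.78)]
top flat_gauge_mid [([0.69, -0.04, 0.02], 0.62), ([0.478, -0.021, 0.145], 0.48), ([0.435, -0.182, 0.021], 0.46)]
top flat_gauge [([0.692, -0.042, 0.02], 0.7), ([0.433, -0.174, 0.019], 0.52), ([0.477, -0.024, 0.152], 0.49)]
top round_gauge_a_mid [([0.498, 0.125, 0.157], 0.57)]
top bore_mouth []
top block [([0.515, 0.043, 0.101], 0.61)]
```

View pics/scene0.png

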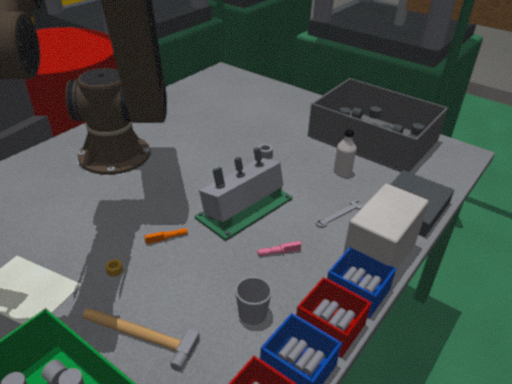

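View pics/top0.png

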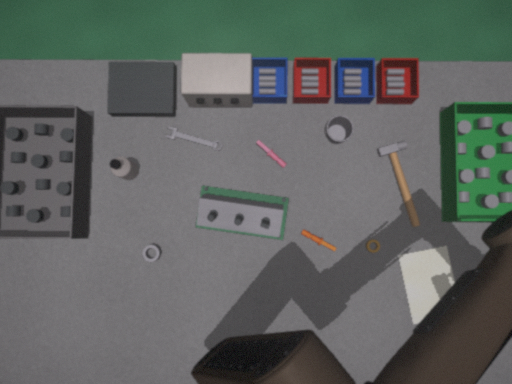

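The scene picture shows the leaning block with three gauges at about (218,177), (238,165) and (258,156). An orange look-alike lies at (165,236) and a pink one at (280,248). In the top view the block is at (240,215) and its right-hand gauge at (265,223).

Flat-gauge candidates are scene (218,177) in the block, (165,236) orange and (280,248) pink. The dark one in the block at (218,177) fits, because it sits in a bore and isn't coloured. I'll confirm it in an enlarged crop.

```bash
cat > h.py <<'E'
from station import telemetry, eyes, ticket, recognise, trace
import cv2, numpy as np
from scipy.spatial.transform import Rotation as R
def pose():
    s=telemetry.get_state(); return np.array(s["eef_pos"]),R.from_euler("xyz",s["ee_rot"]).as_matrix(),s
def cam(n):
    c=eyes.calibration(n); return [np.array(c[k],float) for k in("mtx","rvec","tvec")]
def proj(c,P): return cv2.projectPoints(np.asarray(P,float).reshape(-1,1,3),c[1],c[2],c[0],None)[0].reshape(-1,2)
E
python3 - <<'E'
from h import *
p,r,s=pose(); c=cam("wrist"); Rc=cv2.Rodrigues(c[1])[0]
print("cam in tool",np.round(r.T@(-Rc.T@c[2].ravel()-p),3),"\naxes",np.round(r.T@Rc.T,2), c[0][0,0])
print("shift to (0.40,-0.03,0.30):",np.round(r.T@(np.array([.40,-.03,.30])-p)*1000), r.round(3))
im=cv2.imread("pics/scene0.png"); cv2.imwrite("pics/crop0.png",cv2.resize(im[130:250,180:310],None,fx=6,fy=5,interpolation=cv2.INTER_CUBIC)[:600,:780])
E
```

```text
cam in tool [ 0.083 -0.001 -0.189] 
axes [[-0.   -0.95 -0.31]
 [ 1.   -0.    0.  ]
 [-0.   -0.31  0.95]] 290.67724759549117
shift to (0.40,-0.03,0.30): [-353.  485. -105.] [[-0.913 -0.408 -0.   ]
 [-0.408  0.913  0.   ]
 [ 0.     0.    -1.   ]]
```

View pics/crop0.png

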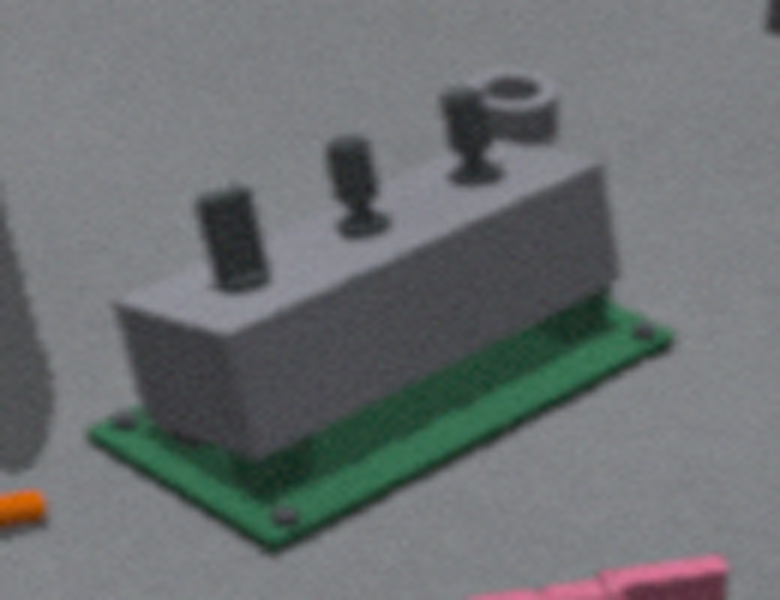

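The crop confirms it. The left handle, at crop (235,235), is a broad flat slab down to its collar, while the other two are round with necks. I'm moving above it.

Call:
servo_tool(
  series=[
    [[0,0,-35,0],[-10,12,-35,0],[-24,28,-35,0],[-24,28,0,0],[-24,28,0,0],[-24,28,0,0],[-24,28,0,0],[-24,28,0,0],[-24,28,0,0],[-24,28,0,0]],
  ],
  claw=0,
  grip_force=15,
)

```text
t: 1.43
eef_pos: [0.3615, -0.3233, 0.2944]
ee_rot: [-3.141, 0.001, -2.722]
force: [1.5, 0.1, 0.6]
width: 0.0437
gripper_force: 0.0
```

Call:
servo_tool(
  series=[
    [[-24,28,0,0],[-24,28,0,0],[-24,28,0,0],[-24,28,0,0],[-24,28,0,0],[-24,28,0,0],[-24,28,0,0],[-20,28,0,0],[-20,23,0,0],[-10,10,0,0]],
  ],
)

```text
t: 2.27
eef_pos: [0.4563, 0.0015, 0.2944]
ee_rot: [3.141, 0.001, -2.72]
force: [-0.2, -0.0, 0.3]
width: 0.0435
gripper_force: 0.0
```

Call:
servo_tool(
  series=[
    [[0,0,0,0.07],[0,0,0,0.07],[0,0,0,0.07],[0,0,0,0.07],[0,0,0,0.07],[0,0,0,0.07],[0,0,0,0.07],[0,0,0,0.06],[0,0,0,0],[0,0,0,0]],
  ],
)

```text
t: 3.1
eef_pos: [0.4558, -0.0016, 0.2943]
ee_rot: [3.141, 0.0, 3.013]
force: [-0.1, -0.0, -0.7]
width: 0.0439
gripper_force: 0.0
```

```bash
python3 - <<'E'
from h import *
c=cam("wrist"); im=eyes.grab_frame("wrist"); cv2.imwrite("pics/w1.png",im[:,:,::-1]); np.savez("w1.npz",im=im,m=c[0],r=c[1],t=c[2])
out=cv2.resize(im[:,:,::-1],(800,600))
for n in("flat_gauge_mid","flat_gauge","round_gauge_a_mid","bore_mouth","block"):
    print(n,[(np.round(d["position"],4).tolist(),round(d["conf"],2)) for d in recognise("wrist",n)])
for n in("flat_gauge_mid","block","round_gauge_a_mid"):
    t=trace("wrist",n); 
    for d in t:
        m=d["mask"]; y,x=np.nonzero(m); print(n,round(d["conf"],2),m.sum(),x.min(),x.max(),y.min(),y.max())
    np.save(n,np.array([d["mask"] for d in t]))
cv2.imwrite("pics/w1b.png",out)
E
```

```text
flat_gauge_mid [([0.428, -0.184, 0.0185], 0.7), ([0.4687, -0.0228, 0.1589], 0.6)]
flat_gauge [([0.4286, -0.1812, 0.0231], 0.97), ([0.6615, -0.0658, 0.0165], 0.65)]
round_gauge_a_mid [([0.4928, 0.1228, 0.1516], 0.89), ([0.4755, -0.0191, 0.1545], 0.75)]
bore_mouth [([0.4825, 0.0441, 0.1001], 0.81)]
block [([0.4839, 0.0481, 0.1004], 0.8), ([0.4753, -0.0209, 0.1566], 0.36)]
flat_gauge_mid 0.67 312 227 247 175 193
flat_gauge_mid 0.59 854 100 174 133 164
flat_gauge_mid 0.58 107 222 272 259 296
block 0.58 11964 204 382 139 216
round_gauge_a_mid 0.89 435 340 370 177 194
```

View pics/w1b.png

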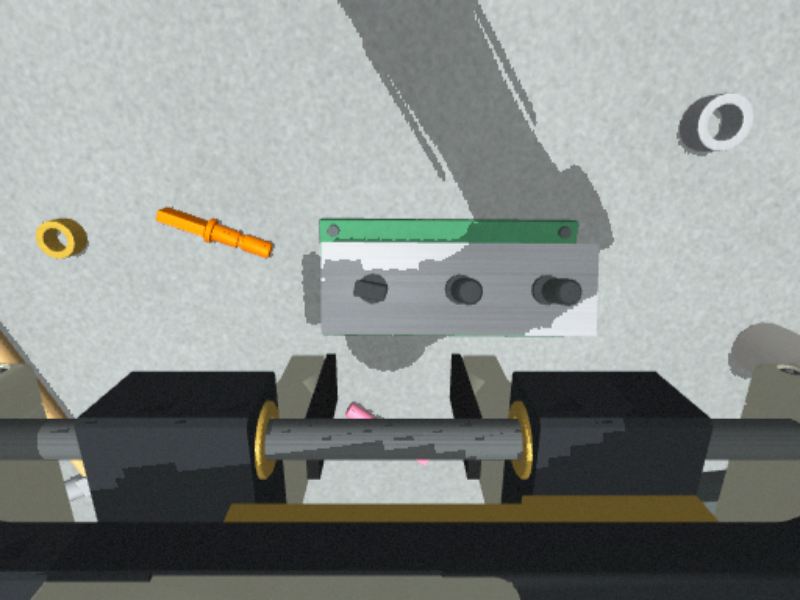

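The wrist view shows the block's upper face with corners near (321,243) to (598,335). The flat handle is at (372,287), the round ones at (465,290) and (560,290), and the orange look-alike at (215,232). I'm enlarging it to fit the block pose and the handle turn.

```bash
python3 - <<'E'
import cv2
im=cv2.imread("pics/w1.png")
a=cv2.resize(im[135:225,200:390],None,fx=4,fy=4,interpolation=cv2.INTER_CUBIC)
b=cv2.resize(im[170:200,220:260],None,fx=14,fy=8*14/8,interpolation=cv2.INTER_CUBIC)[:,:560]
b=cv2.convertScaleAbs(b,alpha=2.2,beta=0)
import numpy as np
o=np.zeros((360+240,760,3),np.uint8);o[:360]=a
b=cv2.resize(im[172:198,222:258],None,fx=9,fy=9,interpolation=cv2.INTER_CUBIC);b=cv2.convertScaleAbs(b,alpha=2.5,beta=-40)
o[362:362+234,:324]=b
cv2.imwrite("pics/c1.png",o)
E
```

```text
(no output)
```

View pics/c1.png

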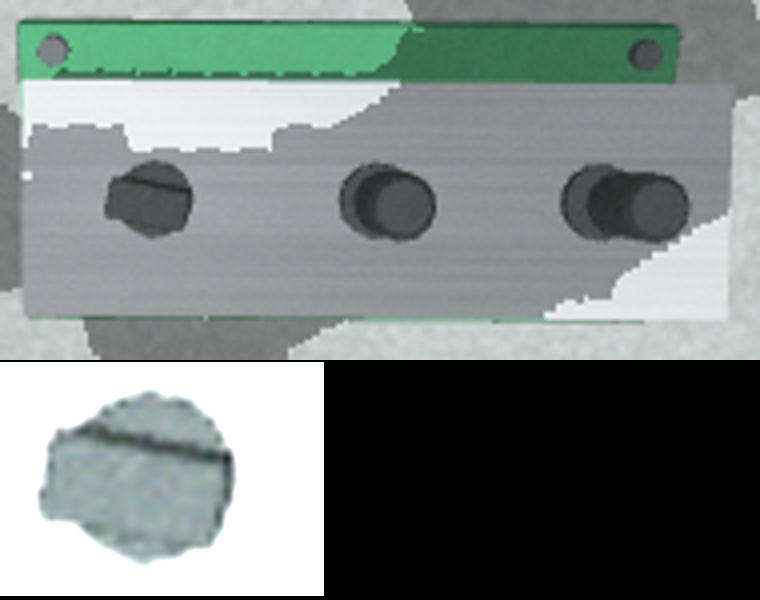

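The enlargement gives upper-face corners at crop (22,80), (733,85), (728,320) and (25,317). The handle top is a quad turned about 0.17 rad in the image. Now to fit.

```bash
cat >> h.py <<'E'
def block(p):
    return R.from_euler("z",p[2]).as_matrix()@R.from_euler("y",-0.26).as_matrix(), np.array([p[0],p[1],.034])
E
python3 - <<'E'
from h import *
from scipy.optimize import least_squares
z=np.load("w1.npz"); c=[z["m"],z["r"],z["t"]]
px=np.array([[22,80],[733,85],[728,320],[25,317]])/4+[200,135]
P=np.array([[-40,-120,75],[-40,120,75],[40,120,75],[40,-120,75]])/1e3
def f(p):
    B,o=block(p); return (proj(c,P@B.T+o)-px).ravel()
s=least_squares(f,[.5,.04,-.1]); print(s.x.round(4),s.fun.round(1))
B,o=block(s.x)
H=np.array([[62,70],[232,95],[212,183],[42,152]])/9+[222,172]
G=np.array([[-6,-12,129],[-6,12,129],[6,12,129],[6,-12,129]])/1e3
def g(q):
    L=G@R.from_euler("z",q[0]).as_matrix().T+[q[1],-.075+q[2],0]; return (proj(c,L@B.T+o)-H).ravel()
s2=least_squares(g,[0,0,0]); print(s2.x.round(4),s2.fun.round(1))
phi=s2.x[0]; gy=B@[-np.sin(phi),np.cos(phi),0]; mid=o+B@[0,-.075,.105]
print("mid",mid.round(4),"gauge y",gy.round(3),"tool yaw",np.arctan2(gy[0],-gy[1]).round(3),"bz",B[:,2].round(3))
np.savez("fit.npz",p=s.x,phi=phi)
# round gauges/top view check
for n in("scene","top"):
    cc=cam(n); print(n,proj(cc,np.array([o+B@[0,y,.105] for y in(-.075,0,.075)])).round(0).tolist())
E
```

```text
[ 0.5143  0.0485 -0.134 ] [ 0.2  0.2  0.3 -0.1 -0.1  0.  -0.4 -0.1]
[-0.1726 -0.0009  0.0002] [-0.9 -0.7  0.4  0.1  0.9  0.4 -0.4  0.2]
mid [ 0.4775 -0.0222  0.1355] gauge y [0.296 0.954 0.044] tool yaw 2.841 bz [-0.255  0.034  0.966]
scene [[219.0, 176.0], [239.0, 165.0], [258.0, 155.0]]
top [[265.0, 223.0], [238.0, 219.0], [211.0, 215.0]]
```

The fit is good to under 0.5 px, and its projections agree with the fixed cameras. The handle is turned −0.17 rad. I'll grip it lightly, twist it square to the block, regrip and draw.

Call:
servo_tool(
  series=[
    [[0,0,0,0.085],[0,0,0,0.085],[-8,-4,10,0],[-10,-5,20,0],[-8,-4.5,25,0],[0,0,25,0],[0,0,20,0],[0,0,10,0],[0,0,0,0],[0,0,0,0]],
  ],
)

```text
t: 4.38
eef_pos: [0.4769, -0.0222, 0.1843]
ee_rot: [-3.141, -0.0, 2.843]
force: [0.2, 0.7, 1.5]
width: 0.0444
gripper_force: 0.0
```

```bash
python3 - <<'E'
from h import *
f=np.load("fit.npz"); B,o=block(f["p"]); p,r,s=pose(); c=cam("wrist"); im=eyes.grab_frame("wrist")
T=o+B@[0,-.075,.108]; g=p-r[:,2]*.019
print(p.round(4),s["ee_rot"][2],"shift to grasp",((r.T@(T-g))*1000).round(1))
out=im[:,:,::-1].copy()
G=np.array([[x,y,z] for z in(129,81) for x,y in((-6,-12),(-6,12),(6,12),(6,-12))])/1e3
L=G@R.from_euler("z",float(f["phi"])).as_matrix().T+[0,-.075,0]
q=proj(c,L@B.T+o)
np.save("im2.npy",im);print(q.round(0).tolist())
x0,y0=(q.min(0)-25).astype(int).clip(0); x1,y1=(q.max(0)+25).astype(int)
k=6; o2=cv2.resize(out[y0:y1,x0:x1],None,fx=k,fy=k,interpolation=cv2.INTER_CUBIC); q2=((q-[x0,y0]+.5)*k).astype(np.int32)
cv2.polylines(o2,[q2[:4]],True,(0,0,255),1);cv2.imwrite("pics/w2.png",o2[:600,:800])
E
```

```text
[ 0.4769 -0.0222  0.1843] 2.8425956311219793 shift to grasp [ 0.1  0.1 64.9]
[[236.0, 192.0], [267.0, 192.0], [266.0, 207.0], [236.0, 207.0], [241.0, 188.0], [266.0, 189.0], [266.0, 201.0], [241.0, 201.0]]
```

View pics/w2.png

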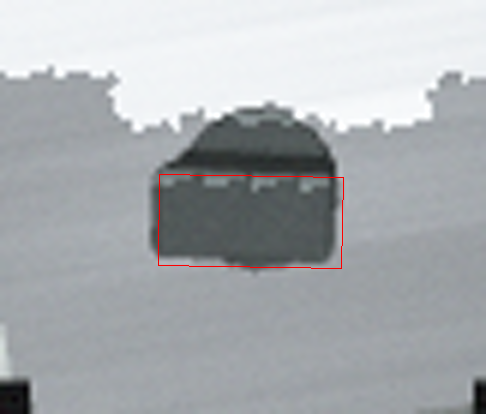

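The view shows the handle top spanning crop x 153–335 against a model at 159–342, about 1 mm to −y, with the turn matching. I'll correct by −0.7 mm, descend and grip lightly.

Call:
servo_tool(
  series=[
    [[0,-0.7,5,0],[0,0,12,0],[0,0,15,0],[0,0,15,0],[0,0,11,0],[0,0,5,0],[0,0,2,0],[0,0,0,0],[0,0,0,0],[0,0,0,0]],
  ],
)

```text
t: 5.27
eef_pos: [0.4771, -0.0225, 0.12]
ee_rot: [3.141, 0.001, 2.842]
force: [-0.3, 0.1, 1.0]
width: 0.0436
gripper_force: 0.0
```

Call:
servo_tool(
  series=[
    [[0,0,0,0],[0,0,0,0],[0,0,0,0],[0,0,0,0],[0,0,0,0],[0,0,0,0],[0,0,0,0],[0,0,0,0],[0,0,0,0],[0,0,0,0]],
  ],
  claw=1,
  grip_force=8,
)

```text
t: 6.1
eef_pos: [0.4765, -0.0227, 0.1193]
ee_rot: [-3.142, 0.0, 2.841]
force: [-1.4, -0.7, 3.5]
width: 0.0235
gripper_force: 8.0
```

The handle is gripped at 24 mm with only small side force. Next I twist it to the block's yaw, release and regrip.

Call:
servo_tool(
  series=[
    [[0,0,0,-0.02],[0,0,0,-0.025],[0,0,0,-0.025],[0,0,0,-0.025],[0,0,0,-0.025],[0,0,0,-0.025],[0,0,0,-0.022],[0,0,0,0],[0,0,0,0],[0,0,0,0]],
  ],
)

```text
t: 6.93
eef_pos: [0.4762, -0.0226, 0.119]
ee_rot: [-3.142, -0.0, 3.008]
force: [-1.9, 0.8, 0.7]
width: 0.0237
gripper_force: 8.0
```

Call:
servo_tool(
  series=[
    [[0,0,0,0],[0,0,0,0],[0,0,0,0],[0,0,0,0],[0,0,0,0],[0,0,0,0],[0,0,0,0],[0,0,0,0],[0,0,0,0],[0,0,0,0]],
  ],
  claw=0.3,
)

```text
t: 7.77
eef_pos: [0.4764, -0.0227, 0.1192]
ee_rot: [3.142, 0.0, 3.008]
force: [-0.1, -0.4, 0.4]
width: 0.0307
gripper_force: 0.0
```

Call:
servo_tool(
  series=[
    [[0,0,0,0],[0,0,0,0],[0,0,0,0],[0,0,0,0],[0,0,0,0],[0,0,0,0],[0,0,0,0],[0,0,0,0],[0,0,0,0],[0,0,0,0]],
  ],
  claw=1,
  grip_force=20,
)

```text
t: 8.6
eef_pos: [0.4765, -0.0226, 0.1192]
ee_rot: [3.141, 0.0, 3.008]
force: [-1.6, 1.7, 0.6]
width: 0.0235
gripper_force: 20.0
```

Call:
servo_tool(
  series=[
    [[0.13,0,-0.48,0],[0.26,0,-0.97,0],[0.26,0,-0.97,0],[0.26,0,-0.97,0],[0.26,0,-0.97,0],[0.26,0,-0.97,0],[0.26,0,-0.97,0],[0.26,0,-0.97,0],[0.26,0,-0.97,0],[0.26,0,-0.97,0]],
  ],
)

```text
t: 9.43
eef_pos: [0.4739, -0.0223, 0.1285]
ee_rot: [-3.142, -0.0, 3.008]
force: [0.6, -0.9, -3.1]
width: 0.0235
gripper_force: 20.0
```

Call:
servo_tool(
  series=[
    [[0.26,0,-0.97,0],[0.26,0,-0.97,0],[0.26,0,-0.97,0],[0.26,0,-0.97,0],[0.26,0,-0.97,0],[0.26,0,-0.97,0],[0.26,0,-0.97,0],[0.26,0,-0.97,0],[0.26,0,-0.97,0],[0.26,0,-0.97,0]],
  ],
)

```text
t: 10.27
eef_pos: [0.4714, -0.022, 0.1381]
ee_rot: [3.142, -0.0, 3.008]
force: [0.7, 0.4, -3.4]
width: 0.0235
gripper_force: 20.0
```

The load is only about 3 N, the gauge's weight, with no side force. I'll draw the second half.

Call:
servo_tool(
  series=[
    [[0.26,0,-0.97,0],[0.26,0,-0.97,0],[0.26,0,-0.97,0],[0.26,0,-0.97,0],[0.26,0,-0.97,0],[0.26,0,-0.97,0],[0.26,0,-0.97,0],[0.26,0,-0.97,0],[0.26,0,-0.97,0],[0.26,0,-0.97,0]],
  ],
)

```text
t: 11.1
eef_pos: [0.4688, -0.0216, 0.1479]
ee_rot: [3.142, -0.0, 3.008]
force: [0.6, 0.2, -2.3]
width: 0.0231
gripper_force: 20.0
```

Call:
servo_tool(
  series=[
    [[0.26,0,-0.97,0],[0.26,0,-0.97,0],[0.26,0,-0.97,0],[0.26,0,-0.97,0],[0.26,0,-0.97,0],[0.26,0,-0.97,0],[0.26,0,-0.97,0],[0.26,0,-0.97,0],[0.26,0,-0.97,0],[0.13,0,-0.48,0]],
  ],
)

```text
t: 11.93
eef_pos: [0.4664, -0.0213, 0.1571]
ee_rot: [3.142, 0.0, 3.008]
force: [0.4, -0.6, -3.2]
width: 0.0234
gripper_force: 20.0
```

```bash
python3 - <<'E'
from h import *
f=np.load("fit.npz"); B,o=block(f["p"]); p,r,s=pose(); g=p-r[:,2]*.019
print("grasp in block",(B.T@(g-o)).round(4),"force block axes",(B.T@np.array(s["force"])).round(1),np.round(s["moment"],2),s["width"])
c=cam("scene"); im=eyes.grab_frame("scene"); q=proj(c,[o+B@[0,-.075,z] for z in(.055,.115,.121,.145,.169)]); print(q.round(1).tolist())
x,y=q[2].astype(int); cv2.imwrite("pics/s3.png",cv2.resize(im[y-40:y+40,x-50:x+50,::-1],None,fx=7,fy=7,interpolation=cv2.INTER_CUBIC))
E
```

```text
grasp in block [-0.0003 -0.0756  0.1472] force block axes [-0.3 -0.5 -3.2] [-0.05 -0.2  -0.01] 0.023369069570932904
[[222.2, 192.4], [218.1, 172.4], [217.7, 170.3], [216.0, 162.0], [214.3, 153.6]]
```

View pics/s3.png

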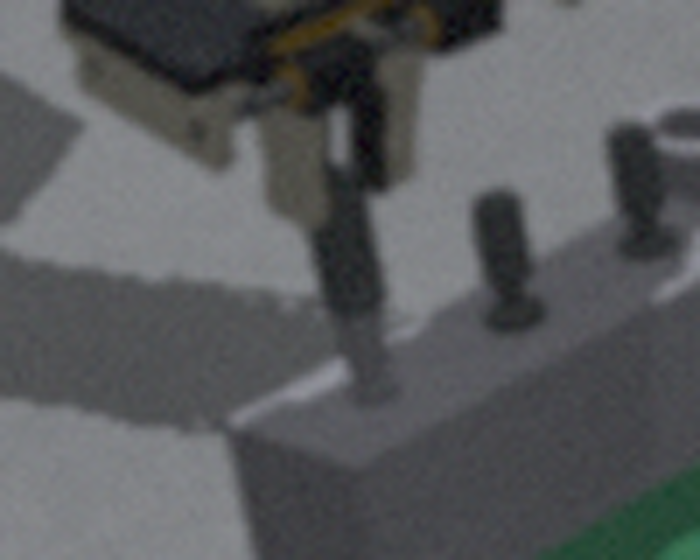

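The picture shows the handle held at (345,230), the collar at (350,305), and bright shank with the groove down to the face at (375,395). The round gauges are untouched. The gauge is about 39 mm out, in line, with under 1 N of side force, so I'll let it settle.

Call:
servo_tool(
  series=[
    [[0,0,0,0],[0,0,0,0],[0,0,0,0],[0,0,0,0],[0,0,0,0],[0,0,0,0],[0,0,0,0],[0,0,0,0],[0,0,0,0],[0,0,0,0]],
  ],
)

```text
t: 12.82
eef_pos: [0.4664, -0.0213, 0.1569]
ee_rot: [3.142, -0.0, 3.008]
force: [0.9, 0.1, -2.9]
width: 0.0235
gripper_force: 20.0
```

```bash
python3 - <<'E'
from h import *
f=np.load("fit.npz"); B,o=block(f["p"]); p,r,s=pose(); g=p-r[:,2]*.019
print((B.T@(g-o)).round(4),(B.T@np.array(s["force"])).round(1),s["gripper_force"],s["width"],s["t"])
print(ticket.job_done())
E
```

```text
[-0.0004 -0.0756  0.147 ] [ 0.1  0.2 -3. ] 19.95585322380066 0.023484931293336807 12.8167
the job is handed in; nothing more can be done
None
```

I handed the job in at 12.8 s with the flat gauge drawn about 39 mm out along its bore and held still at 20 N per finger, with side force under 1 N; no verdict was returned.

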